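# Bring the beech block up to the fence and its stop

### The arm

A 7-joint arm with a two-finger parallel gripper is mounted at the origin on a cart in front of the work surface, level with it; the furniture and walls round the work are solid. World frame = base frame: x ahead of the robot, y to its left, z up, the work surface at z = 0. Lengths are in m, angles in rad, forces in N, time in s.
With the tool pointing down it reaches from about 0.4 to 0.85 m from the base axis. Payload 4.5 kg.
Tool frame: the origin (TCP) lies midway between the tips of the shut fingers; the grasp point (between the pads) lies 19 mm behind it; z points along the fingers, y is the line along which they close (so a half turn about z gives the same grasp; the last joint's range is limited). The gripper opens to 88 mm and grips with 3 to 60 N. Pads are 18 mm wide; open, the fingers measure 123 mm over their backs; the gripper's body (75 mm by 187 mm) begins 45 mm behind the grasp point.
Start: joints at [-1.242, 0.689, -0.195, 1.565, 0.157, 0.902, -0.215], TCP at [0.182, 0.598, 0.239] pointing down, gripper open.
Joint ranges: [-3.01, 3.01], [-0.46, 2.08], [-1.47, 1.51], [0.13, 2.56], [-1, 4.14], [0.04, 2.09], [-2.66, 2.66]. Speed limits (rad/s): [2.57, 2.57, 3.14, 3.14, 3.14, 3.14, 3.14].

### API

Orientations are given as a unit quaternion [x, y, z, w].
In Python, from plant import r gives the robot as it stands.
- The arm moves only by the tool carry_out, never from a script. Its argument "plan" is a list of rows, each an object with "rot": the turn, a rotation vector about the tool's x, y, z in rad, a list of three; "xyz": the shift along the tool's x, y, z in m, a list of three; "grip": the closure in counts, from 0 (fully open) to 255 (shut). In form: [{"rot": [wx, wy, wz], "xyz": [dx, dy, dz], "grip": grip}, ...]. A call has 1 to 8 rows; each row is the pose to reach, as a shift and turn from the pose commanded when the call began, along the tool's axes at that moment; what a row does not reach only later rows make up. A row lasts 1/12 s, in which the tool goes at most 41.7 mm and 7.16 degrees, less where a joint would pass 70% of its speed; a pose out of reach is approached as far as the arm can. A call with a gripper value outside its range is refused whole. The fingers move at their own pace and stop on an object; "squeeze" is the grip in N (left out, the last holds). Time passes only in rows, so rows that repeat a pose let the fingers close. It gives the time, the measured TCP pose, the force, the opening and the grip force at its end, in the units of the state.
- r.get_state(): the state, without advancing time (a new reading comes with each control period).
- r.snapshot(name): name is "side" or "top"; returns the picture (384x512x3 uint8, red, green, blue); there is no depth.
- r.camera_params(name): a dict with "fx", "fy", "cx", "cy" (pixels), "distortion" ([k1, k2, p1, p2, k3] as OpenCV has them; the pictures are not rectified), "position" and "attitude" of the camera in the world. Camera axes: x right, y down, z forward; pixel columns grow to the right and rows downward; lengths in m; the calibration is good to about 2 mm. A picture is of the moment at which its call begins. camera_params takes no time and is no camera call.
- r.finish_job(): hands the job in; it is judged then, once.
The state is a dict: "clock": time; "q": joint angles; "qd": joint speeds; "joint_torque": joint torques, N m; "tool_pos": TCP position; "eef_rot": TCP orientation; "contact_force": force on the tool from outside, world axes, zero at the start; "moment": the same for the moment, N m; "opening": opening from 0.0 (shut) to 1.0 (fully open); "finger_force": force on a finger pad.
Only numpy, scipy, OpenCV 4.12 (cv2) and the standard library are available. Lean on these libraries where they do the work, as an engineer would, in place of code of your own. Each camera call takes 0.05 s, during which the arm holds its last target. There are 200 camera calls.

### The job

Without picking it up, push the beech block across the desk until its long side lies flush against the front of the aluminium fence, still well clear of the stop bar; then push it endways along the fence until its end meets the stop bar that sticks out from the fence. Leave it there flat on the desk, square and touching both the fence and the stop bar, and let go clear of it; it must not be lifted or tipped, and everything else stays where it is.

Things in the scene. Friction and masses are not known exactly. Their poses are not given: they have to be found in the camera images.
- block: the work: a plain beech block (a bench pin), 82 mm along its x, 108 mm along its y, 34 mm high, with a slightly sloping top and upright sides, about 0.14 kg, loose on the desk in front of the fence. Origin: centre of its underside (sides at x = +-41 mm, ends at y = +-54 mm). It starts with its y axis within 0.35 rad of the fence's y axis. Either long side may end at the fence.
- fence: a low aluminium fence fixed to the desk (it cannot move), 420 mm along its y, 24 mm thick, 25 mm high. Origin: on the desk, at the middle of its front face; the front face is the plane x = 0 of this frame and its x axis points back, away from the block and the robot. Two small feet stand behind it, none in front.
- stop: the stop: a dark clamp with a black knob, 52 mm high in all, locked on the fence near its left or its right end, with only a steel stop bar that sticks out 69 mm in front of the fence, at right angles to it. The bar is 12 mm thick (y = +-6 mm of this frame), from 3 to 29 mm above the desk. Origin: on the desk, on the fence's front face, at the bar's centre plane; axes as the fence's. Immovable. The block ends on the side of the bar towards the fence's middle.
- plain_rider: a second dark clamp with a black knob, 52 mm high, near the other end of the fence, without a stop bar; nothing of it stands out in front of the fence. Origin and axes as for the stop. Immovable; not used.
- small_carton: bystander: square carton 46 x 46 x 40 mm, loose; origin at the centre of its underside
- flat_carton: bystander: carton 62 (x) x 99 (y) x 30 mm, loose; origin at the centre of its underside
- comb: bystander: white printed plastic part with teeth, 76 x 118 x 20 mm, behind the fence, loose; origin at the centre of its underside
- tape: bystander: roll of tape lying flat, 103 mm across, 25 mm high, behind the fence, loose; origin at the centre of its underside
- marker: bystander: marker pen 13 x 133 (y) x 13 mm lying to the left of the work, loose; origin at the centre of its underside
- aligner: bystander: small clear U-shaped tooth tray 32 x 62 x 10 mm to the right of the work, loose; origin at the centre of its underside

How it is judged:
On the way, in this order (a step that is already met when the one before it is completed fails the run):
1. the block's long side lies flush against the fence's front (within 4 mm and 0.06 rad) while its end is still at least 15 mm from the stop bar (x of block in the frame of fence between -0.045 and 0 m and angle between the x axis of block and the x axis of fence, either way round below 0.06 rad and y of block in the frame of fence between -0.13 and 0.13 m and not (y of block in the frame of stop between -0.075 and 0.075 m)), for 0.1 s.
2. the block, still flush against the fence, has its end at the stop bar (within 4 mm) (x of block in the frame of fence between -0.045 and 0 m and angle between the x axis of block and the x axis of fence, either way round below 0.06 rad and y of block in the frame of fence between -0.13 and 0.13 m and y of block in the frame of stop between -0.064 and 0.064 m), for 0.2 s.
At the end, for the whole second after the job is handed in: the block rests flat on the desk, its long side within 4 mm of the fence's front and square to it within 0.06 rad, its end within 4 mm of the stop bar on the side towards the fence's middle, and at rest (all of step 2 and height (world z) of block below 0.003 m and angle between block's own z axis and vertical below 0.05 rad and linear speed of block below 0.01 m/s); the robot touches nothing.
It fails at once if the block is lifted (over 8 mm) or tipped (over 0.12 rad) (height (world z) of block above 0.008 m or angle between block's own z axis and vertical above 0.12 rad).
It fails at once if another thing is moved by more than 15 mm (distance of any of small_carton, flat_carton, comb, tape, marker, aligner from where it was at the start of the episode above 0.015 m).
It also fails if it takes over 54 s, if anything falls off the work surface, if the arm or the gripper's body presses on something with over 40 N, if the wrist force passes 120 N, or if a joint passes its speed limit or range.

## Working session

There is one attempt and no reset: what is moved stays moved. The work goes in short steps, Python scripts to look and compute and a tool call to move; the robot and the scene stay as the last step left them, time stands still between calls to the robot, and variables do not carry over. Pictures are saved under pics/ and viewed, at most 10 in all, crops included, and the job is handed in when it is done.

Besides the shell and the picture viewer there is one more tool, called after "Call:" by a JSON object that holds its "method" and its "body". carry_out: Moves the arm, as the interface text tells. Its arguments: {"type":"object","properties":{"plan":{"type":"array"},"squeeze":{"type":"number"}},"required":["plan"]}

```bash
mkdir -p pics
cat > h.py <<'E'
import numpy as np,cv2
from scipy.spatial.transform import Rotation as R
from plant import r
def rays(name,px,z):
    c=r.camera_params(name);K=np.array([[c['fx'],0,c['cx']],[0,c['fy'],c['cy']],[0,0,1]])
    u=cv2.undistortPoints(np.array(px,float).reshape(-1,1,2),K,np.array(c['distortion'])).reshape(-1,2)
    a=np.array(c['attitude']);M=R.from_quat(a).as_matrix() if a.size==4 else (a if a.shape==(3,3) else R.from_rotvec(a).as_matrix())
    d=np.c_[u,np.ones(len(u))]@M.T;p=np.array(c['position'])
    return p+d*((z-p[2])/d[:,2])[:,None]
E
python3 - <<'E'
from h import *
for n in('top','side'):
    im=r.snapshot(n);cv2.imwrite(f'pics/{n}0.png',cv2.resize(im[:,:,::-1],(800,600)));np.save(f'pics/{n}0.npy',im);print(r.camera_params(n))
print(r.get_state())
E
```

```text
{'fx': 409.04048003184556, 'fy': 409.04048003184556, 'cx': 256.56560502695436, 'cy': 196.70763296987332, 'distortion': array([-0.12549443,  0.        ,  0.        ,  0.        ,  0.        ]), 'position': array([0.49076828, 0.02665025, 1.38947302]), 'attitude': array([ 0.7149887 , -0.6975572 ,  0.03838682, -0.02704739])}
{'fx': 365.5146646749547, 'fy': 365.5146646749547, 'cx': 259.5975475673996, 'cy': 190.0118251536922, 'distortion': array([-0.00107084,  0.        ,  0.        ,  0.        ,  0.        ]), 'position': array([0.32799367, 0.95882572, 0.6102886 ]), 'attitude': array([-0.11595937,  0.85549601, -0.4997394 ,  0.070289  ])}
{'clock': 0.1, 'q': array([-1.24220331,  0.68989177, -0.1945269 ,  1.56622287,  0.15724964,
        0.90252823, -0.21506021]), 'qd': array([-0.00177637, -0.00084056, -0.00016272, -0.00298118,  0.0004854 ,
       -0.00081544, -0.00059485]), 'joint_torque': array([-3.64451917e-03, -5.28503430e+01, -1.27197348e+00, -1.53837526e+01,
       -5.26959705e-02,  2.01737501e-03,  5.42683824e-05]), 'tool_pos': array([0.18145034, 0.59748357, 0.23800019]), 'eef_rot': array([ 1.46819784e-01,  9.89162908e-01, -8.28472069e-04, -8.13053116e-05]), 'contact_force': array([-0.05820868, -0.19044312, -0.04218864]), 'moment': array([-0.00254209,  0.06067582, -0.02148172]), 'finger_force': 0.0, 'opening': 1.0040204495253517}
```

View pics/top0.png

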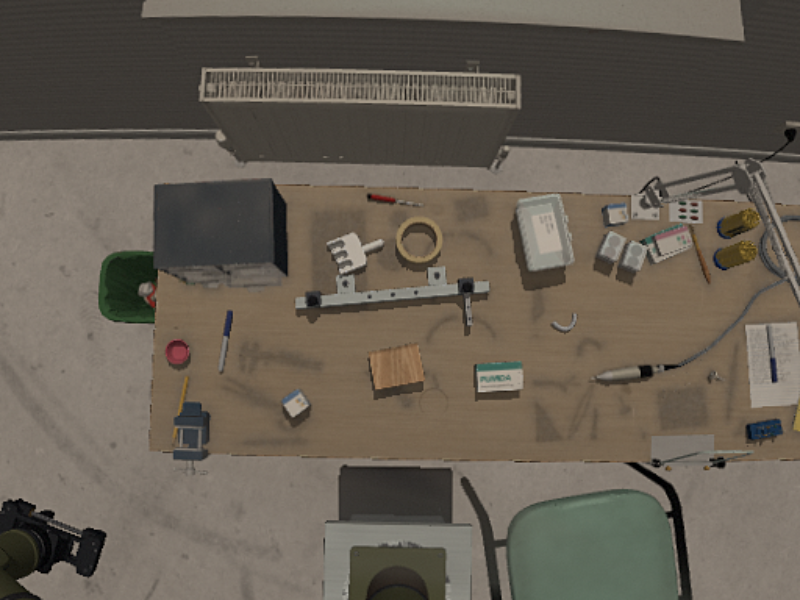

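View pics/side0.png

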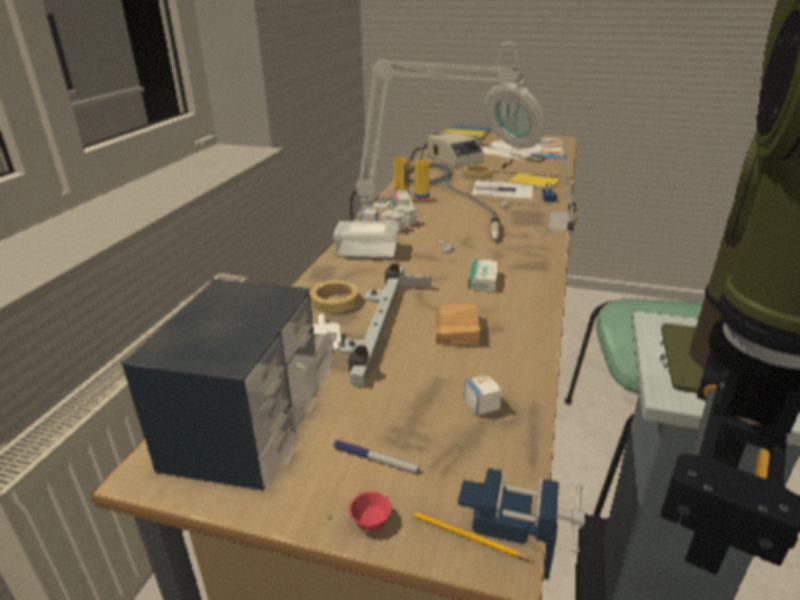

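The top view shows the block at about (397,368), the fence from (296,305) to (490,287), the stop bar at (467,310) on the right, and the cartons at (296,404) and (499,378). The arm starts off to the left.

Run:
```python
from h import *
im=np.load('pics/top0.npy');c=im[165:280,180:345]
cv2.imwrite('pics/crop0.png',cv2.resize(c[:,:,::-1],None,fx=4.8,fy=4.8,interpolation=cv2.INTER_CUBIC))
hsv=cv2.cvtColor(im,cv2.COLOR_RGB2HSV)
print(hsv[235,254],hsv[215,230],hsv[188,250])
m=((hsv[...,1]>115)&(hsv[...,2]>105)).astype(np.uint8);m[:215]=0;m[255:]=0;m[:,:225]=0;m[:,285:]=0
m=cv2.morphologyEx(m,cv2.MORPH_OPEN,np.ones((3,3)))
k=max(cv2.findContours(m,0,2)[0],key=cv2.contourArea);q=cv2.minAreaRect(k);print(q,cv2.contourArea(k))
b=rays('top',cv2.boxPoints(q),.034);print(b.round(4),b.mean(0))
# fence: low-saturation bright
f=((hsv[...,1]<60)&(hsv[...,2]>110)).astype(np.uint8);f[:165]=0;f[212:]=0;f[:,:185]=0;f[:,320:]=0
xs=[];ys=[]
for x in range(192,312):
    y=np.where(f[:,x])[0]
    if len(y): xs.append(x);ys.append(y.max())
print(list(zip(xs,ys))[::4])
```

```text
[ 16 107 143] [ 16  84 124] [ 0  0 56]
((247.0, 230.5), (9.0, 4.0), 90.0) 29.0
[[0.5186 0.0423 0.034 ]
 [0.519  0.0291 0.034 ]
 [0.4893 0.0283 0.034 ]
 [0.489  0.0415 0.034 ]] [0.5039546  0.03532521 0.034     ]
[(192, np.int64(196)), (205, np.int64(195)), (209, np.int64(194)), (213, np.int64(194)), (217, np.int64(194)), (221, np.int64(193)), (225, np.int64(193)), (229, np.int64(193)), (233, np.int64(192)), (237, np.int64(192)), (241, np.int64(192)), (245, np.int64(191)), (249, np.int64(191)), (253, np.int64(191)), (257, np.int64(190)), (261, np.int64(190)), (265, np.int64(190)), (269, np.int64(189)), (273, np.int64(189)), (277, np.int64(188)), (281, np.int64(188)), (285, np.int64(188)), (289, np.int64(187)), (298, np.int64(198)), (302, np.int64(207)), (306, np.int64(186)), (310, np.int64(186))]
```

View pics/crop0.png

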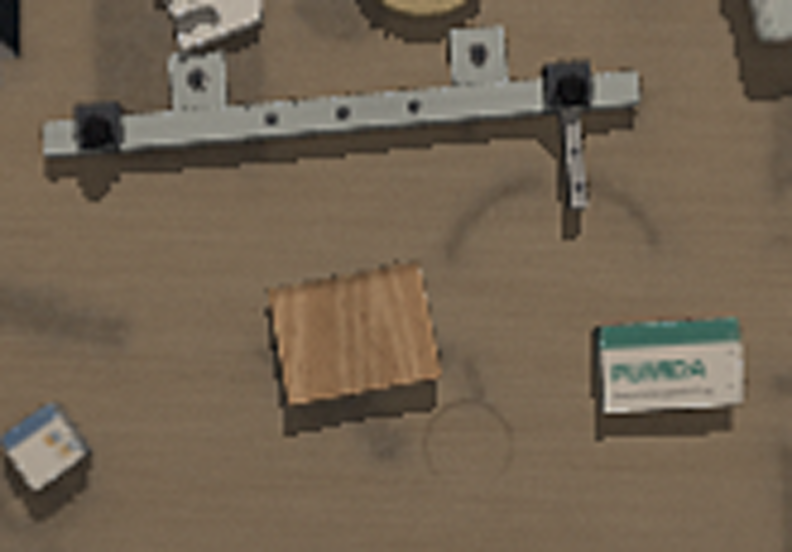

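The crop shows block top corners at (269,291), (418,263), (440,379), (289,404). The fence's front edge runs (44,157)→(638,103), and the bar runs from (571,113) to (580,207).

```bash
cat >> h.py <<'E'
def crop(p,u0=180,v0=165,s=4.8): return (np.array(p,float)+.5)/s-.5+[u0,v0]
def fence():
    f=rays('top',crop([[44,157],[638,103]]),.025)[:,:2];d=f[0]-f[1];d/=np.linalg.norm(d) # +y dir
    return f,d,np.array([d[1],-d[0]])  # origin line, y axis, x axis
E
python3 - <<'E'
from h import *
f,ey,ex=fence();o=f.mean(0)
print('fence',f,o,np.linalg.norm(f[0]-f[1]),'yaw',np.arctan2(ex[1],ex[0]))
def show(n,p,z):
    w=rays('top',crop(p),z)[:,:2];print(n,w.round(4).tolist(),'fence xy',np.c_[(w-o)@ex,(w-o)@ey].round(4).tolist())
    return w
b=show('block',[[269,291],[418,263],[440,379],[289,404]],.033)
print('c',b.mean(0),((b.mean(0)-o)@ex,(b.mean(0)-o)@ey),[np.linalg.norm(b[i]-b[i-1]) for i in range(4)],'yaw',[np.arctan2(*(b[i]-b[j])[::-1]) for i,j in((0,3),(1,2))],[np.arctan2(*(b[i]-b[j])[::-1])-np.pi/2 for i,j in((0,1),(3,2))])
show('barL',[[566,118],[572,208]],.029);show('barR',[[577,114],[588,206]],.029)
show('cartons',[[45,455],[598,327],[604,413]],.03)
E
```

```text
fence [[ 0.60988885  0.2334322 ]
 [ 0.65859563 -0.18168773]] [0.63424224 0.02587223] 0.4179675958464986 yaw 0.11679781138693303
block [[0.5204, 0.0733], [0.5423, -0.029], [0.4628, -0.0459], [0.4432, 0.0575]] fence xy [[-0.1075, 0.0604], [-0.0977, -0.0438], [-0.1787, -0.0513], [-0.186, 0.0537]]
c [0.49217615 0.01398368] (np.float64(-0.14248357969953945), np.float64(0.00474775592952467)) [np.float64(0.07882374068602756), np.float64(0.10463913359212129), np.float64(0.08126698276509742), np.float64(0.10523494199613322)] yaw [np.float64(0.2024909973697573), np.float64(0.20970700700231582)] [np.float64(0.2102799071195025), np.float64(0.18703819785090192)]
barL [[0.6462, -0.1305], [0.5832, -0.1356]] fence xy [[-0.0064, -0.1567], [-0.0695, -0.1545]]
barR [[0.6492, -0.1382], [0.5849, -0.1468]] fence xy [[-0.0043, -0.1647], [-0.0691, -0.1658]]
cartons [[0.4037, 0.2246], [0.501, -0.1549], [0.4417, -0.1601]] fence xy [[-0.2059, 0.2242], [-0.1534, -0.164], [-0.2129, -0.1622]]
```

```bash
cat >> h.py <<'E'
def goto(fx,fy,z,yaxis):
    """shift/turn in tool axes to TCP at fence coords; yaxis 'y' or 'x': fence axis the finger line follows"""
    f,ey,ex=fence();o=f.mean(0);s=r.get_state();T=R.from_quat(s['eef_rot'])
    w=np.r_[o+ex*fx+ey*fy,z];best=None
    a=ey if yaxis=='y' else ex
    for g in(1,-1):
        Y=np.r_[g*a,0];Z=np.array([0,0,-1.]);M=R.from_matrix(np.c_[np.cross(Y,Z),Y,Z])
        v=(T.inv()*M).as_rotvec();
        if best is None or np.linalg.norm(v)<np.linalg.norm(best): best=v
    p=s['tool_pos'][:2]-o
    print('clock',s['clock'],'now fence',(p@ex).round(4),(p@ey).round(4),'z',s['tool_pos'][2].round(4),'F',s['contact_force'].round(1),'open',round(s['opening'],2),'q',s['q'].round(2))
    print('target',w.round(3),'shift',T.inv().apply(w-s['tool_pos']).round(4),'rot',best.round(4))
E
python3 - <<'E'
from h import *
goto(-.17,.17,.2,'y');goto(-.212,.003,.15,'y')
E
```

```text
clock 0.1 now fence -0.3831 0.6205 z 0.238 F [-0.1 -0.2 -0. ] open 1.0 q [-1.24  0.69 -0.19  1.57  0.16  0.9  -0.22]
target [0.446 0.175 0.2  ] shift [-0.3755 -0.3276  0.0386] rot [-1.700e-03 -3.000e-04 -4.115e-01]
clock 0.1 now fence -0.3831 0.6205 z 0.238 F [-0.1 -0.2 -0. ] open 1.0 q [-1.24  0.69 -0.19  1.57  0.16  0.9  -0.22]
target [0.423 0.004 0.15 ] shift [-0.4038 -0.4974  0.0889] rot [-1.700e-03 -3.000e-04 -4.115e-01]
```

Call:
{"method": "carry_out", "body": {"plan": [{"rot": [0, 0, -0.2], "xyz": [-0.19, -0.16, 0.02], "grip": 110}, {"rot": [0, 0, -0.2], "xyz": [-0.19, -0.16, 0.02], "grip": 110}, {"rot": [0, 0, -0.2], "xyz": [-0.19, -0.16, 0.02], "grip": 110}, {"rot": [0, 0, -0.3], "xyz": [-0.376, -0.328, 0.03], "grip": 110}, {"rot": [0, 0, -0.41], "xyz": [-0.376, -0.328, 0.038], "grip": 110}, {"rot": [0, 0, -0.41], "xyz": [-0.376, -0.328, 0.038], "grip": 110}, {"rot": [0, 0, -0.41], "xyz": [-0.376, -0.328, 0.038], "grip": 110}, {"rot": [0, 0, -0.41], "xyz": [-0.376, -0.328, 0.038], "grip": 110}]}}

```text
clock: 0.77
tool_pos: [0.3592, 0.3147, 0.2134]
eef_rot: [-0.058, 0.998, -0.0, -0.0]
contact_force: [1.0, -0.1, -1.0]
opening: 0.572
finger_force: 0.0
```

```bash
python3 -c "
from h import *
goto(-.212,.003,.12,'y')"
```

```text
clock 0.7667 now fence -0.2395 0.3189 z 0.2134 F [ 1.  -0.1 -1. ] open 0.57 q [-0.59  0.55 -0.35  2.02  0.31  0.62  0.54]
target [0.423 0.004 0.12 ] shift [-0.028  -0.3159  0.0934] rot [-0.0002 -0.0003 -0.0013]
```

Call:
{"method": "carry_out", "body": {"plan": [{"rot": [0, 0, 0], "xyz": [-0.028, -0.316, 0.09], "grip": 110}, {"rot": [0, 0, 0], "xyz": [-0.028, -0.316, 0.09], "grip": 110}, {"rot": [0, 0, 0], "xyz": [-0.028, -0.316, 0.09], "grip": 110}, {"rot": [0, 0, 0], "xyz": [-0.028, -0.316, 0.09], "grip": 110}, {"rot": [0, 0, 0], "xyz": [-0.028, -0.316, 0.09], "grip": 110}, {"rot": [0, 0, 0], "xyz": [-0.028, -0.316, 0.09], "grip": 110}, {"rot": [0, 0, 0], "xyz": [-0.028, -0.316, 0.09], "grip": 110}, {"rot": [0, 0, 0], "xyz": [-0.028, -0.316, 0.09], "grip": 110}]}}

```text
clock: 1.43
tool_pos: [0.4226, 0.0037, 0.1229]
eef_rot: [-0.057, 0.998, -0.0, -0.0]
contact_force: [0.9, -0.2, 0.7]
opening: 0.568
finger_force: 0.0
```

```bash
python3 -c "
from h import *
goto(-.212,.003,.012,'y')"
```

```text
clock 1.4333 now fence -0.2128 0.0026 z 0.1229 F [ 0.9 -0.2  0.7] open 0.57 q [ 0.03  0.68 -0.23  2.26  0.6   0.26  0.95]
target [0.423 0.004 0.012] shift [-0.0008  0.0004  0.1109] rot [-0.0003 -0.0006 -0.0022]
```

Call:
{"method": "carry_out", "body": {"plan": [{"rot": [0, 0, 0], "xyz": [0, 0, 0.04], "grip": 110}, {"rot": [0, 0, 0], "xyz": [0, 0, 0.07], "grip": 110}, {"rot": [0, 0, 0], "xyz": [0, 0, 0.09], "grip": 110}, {"rot": [0, 0, 0], "xyz": [0, 0, 0.105], "grip": 110}, {"rot": [0, 0, 0], "xyz": [0, 0, 0.11], "grip": 110}, {"rot": [0, 0, 0], "xyz": [0, 0, 0.11], "grip": 110}, {"rot": [0, 0, 0], "xyz": [0, 0, 0.11], "grip": 110}]}}

```text
clock: 2.02
tool_pos: [0.4213, 0.005, 0.0146]
eef_rot: [-0.058, 0.998, -0.002, -0.002]
contact_force: [-0.1, 0.8, -0.9]
opening: 0.567
finger_force: 0.0
```

```bash
python3 -c "
from h import *
goto(-.1,.003,.012,'y')
im=r.snapshot('side');c=im[120:280,200:420];cv2.imwrite('pics/s1.png',cv2.resize(c[:,:,::-1],None,fx=3.6,fy=3.6))"
```

```text
clock 2.0167 now fence -0.2139 0.0041 z 0.0146 F [-0.1  0.8 -0.9] open 0.57 q [ 0.08  0.94 -0.34  2.29  1.77  0.28 -0.21]
target [0.535 0.017 0.012] shift [-0.1139 -0.0011  0.002 ] rot [-0.0027 -0.005  -0.0006]
```

View pics/s1.png

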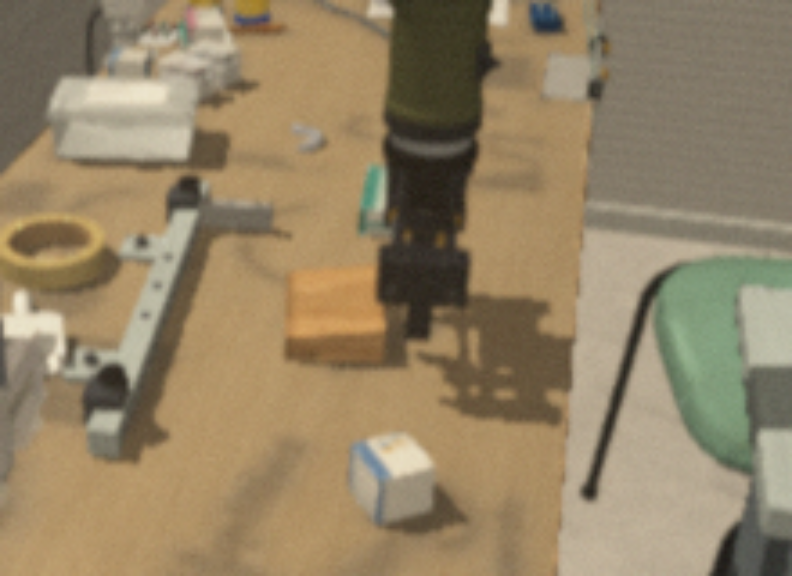

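The side view shows the fingers at (418,335), down behind the block's rear face at (385,320), with a small gap. I can push now.

Call:
{"method": "carry_out", "body": {"plan": [{"rot": [0, 0, 0], "xyz": [-0.01, 0, 0.001], "grip": 110}, {"rot": [0, 0, 0], "xyz": [-0.018, 0, 0.001], "grip": 110}, {"rot": [0, 0, 0], "xyz": [-0.025, 0, 0.001], "grip": 110}, {"rot": [0, 0, 0], "xyz": [-0.032, 0, 0.001], "grip": 110}, {"rot": [0, 0, 0], "xyz": [-0.04, 0, 0.001], "grip": 110}, {"rot": [0, 0, 0], "xyz": [-0.048, 0, 0.001], "grip": 110}, {"rot": [0, 0, 0], "xyz": [-0.056, 0, 0.001], "grip": 110}, {"rot": [0, 0, 0], "xyz": [-0.064, 0, 0.001], "grip": 110}]}}

```text
clock: 2.73
tool_pos: [0.4842, 0.0124, 0.0141]
eef_rot: [-0.058, 0.998, -0.002, -0.004]
contact_force: [-0.7, -0.2, -0.1]
opening: 0.57
finger_force: 0.5
```

Call:
{"method": "carry_out", "body": {"plan": [{"rot": [0, 0, 0], "xyz": [-0.008, 0, 0], "grip": 110}, {"rot": [0, 0, 0], "xyz": [-0.016, 0, 0], "grip": 110}, {"rot": [0, 0, 0], "xyz": [-0.023, 0, 0], "grip": 110}, {"rot": [0, 0, 0], "xyz": [-0.03, 0, 0], "grip": 110}, {"rot": [0, 0, 0], "xyz": [-0.036, 0, 0], "grip": 110}, {"rot": [0, 0, 0], "xyz": [-0.042, 0, 0], "grip": 110}]}}

```text
clock: 3.23
tool_pos: [0.5263, 0.0172, 0.0136]
eef_rot: [-0.058, 0.998, -0.002, -0.003]
contact_force: [-1.2, -0.3, 1.5]
opening: 0.565
finger_force: 0.6
```

```bash
python3 -c "
from h import *
goto(-.091,.003,.012,'y')
im=r.snapshot('side');c=im[120:280,200:420];cv2.imwrite('pics/s2.png',cv2.resize(c[:,:,::-1],None,fx=3.6,fy=3.6))"
```

```text
clock 3.2333 now fence -0.1082 0.004 z 0.0136 F [-1.2 -0.3  1.5] open 0.57 q [ 0.14  0.98 -0.44  1.98  1.01  0.43  0.6 ]
target [0.544 0.018 0.012] shift [-0.0173 -0.001   0.0015] rot [-0.0029 -0.0071 -0.0001]
```

View pics/s2.png

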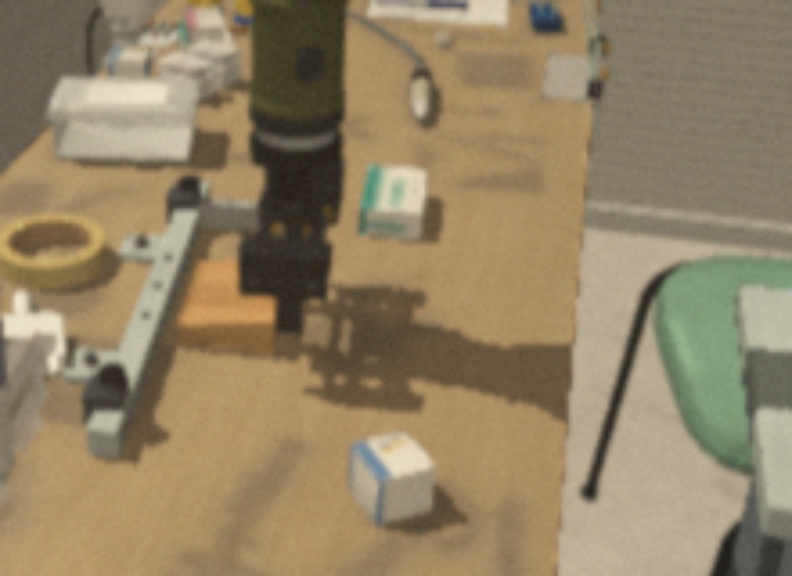

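The block (near end at (228,325)) is parallel to the fence with a small gap left. I'll close it slowly.

Call:
{"method": "carry_out", "body": {"plan": [{"rot": [0, 0, 0], "xyz": [-0.004, 0, 0], "grip": 110}, {"rot": [0, 0, 0], "xyz": [-0.008, 0, 0], "grip": 110}, {"rot": [0, 0, 0], "xyz": [-0.012, 0, 0], "grip": 110}, {"rot": [0, 0, 0], "xyz": [-0.014, 0, 0], "grip": 110}, {"rot": [0, 0, 0], "xyz": [-0.016, 0, 0], "grip": 110}, {"rot": [0, 0, 0], "xyz": [-0.017, 0, 0], "grip": 110}]}}

```text
clock: 3.78
tool_pos: [0.5403, 0.0189, 0.0132]
eef_rot: [-0.058, 0.998, -0.002, -0.006]
contact_force: [-8.4, 0.3, 5.9]
opening: 0.57
finger_force: 4.2
```

Call:
{"method": "carry_out", "body": {"plan": [{"rot": [0, 0, 0], "xyz": [-0.001, 0, 0], "grip": 110}, {"rot": [0, 0, 0], "xyz": [-0.002, 0, 0], "grip": 110}, {"rot": [0, 0, 0], "xyz": [-0.002, 0, 0], "grip": 110}, {"rot": [0, 0, 0], "xyz": [-0.002, 0, 0], "grip": 110}]}}

```text
clock: 4.12
tool_pos: [0.5403, 0.0189, 0.0131]
eef_rot: [-0.058, 0.998, -0.003, -0.007]
contact_force: [-10.2, -0.2, 7.7]
opening: 0.566
finger_force: 5.1
```

```bash
python3 -c "
from h import *
goto(-.16,.003,.012,'y')"
```

```text
clock 4.1167 now fence -0.0941 0.004 z 0.0131 F [-10.2  -0.2   7.7] open 0.57 q [ 0.16  0.99 -0.48  1.93  0.97  0.49  0.66]
target [0.475 0.01  0.012] shift [ 0.0659 -0.001   0.0021] rot [-0.0043 -0.0147  0.0002]
```

Call:
{"method": "carry_out", "body": {"plan": [{"rot": [0, 0, 0], "xyz": [0.015, 0, 0], "grip": 110}, {"rot": [0, 0, 0], "xyz": [0.04, 0, -0.005], "grip": 110}, {"rot": [0, 0, 0], "xyz": [0.05, 0, -0.03], "grip": 183}, {"rot": [0, 0, 0], "xyz": [0.05, 0, -0.07], "grip": 183}, {"rot": [0, 0, 0], "xyz": [0.04, 0.03, -0.11], "grip": 183}, {"rot": [0, 0, 0], "xyz": [0.02, 0.07, -0.12], "grip": 183}, {"rot": [0, 0, 0], "xyz": [0, 0.1, -0.12], "grip": 183}, {"rot": [0, 0, 0], "xyz": [0, 0.14, -0.12], "grip": 183}]}}

```text
clock: 4.78
tool_pos: [0.5349, 0.1568, 0.135]
eef_rot: [-0.055, 0.998, -0.001, 0.001]
contact_force: [1.0, 0.9, 0.1]
opening: 0.281
finger_force: 0.0
```

```bash
python3 -c "
from h import *
goto(-.041,.1,.12,'x')
im=r.snapshot('top');c=im[165:280,180:345];cv2.imwrite('pics/t2.png',cv2.resize(c[:,:,::-1],None,fx=4.8,fy=4.8,interpolation=cv2.INTER_CUBIC))"
```

```text
clock 4.7833 now fence -0.0835 0.1416 z 0.135 F [1.  0.9 0.1] open 0.28 q [ 0.    0.82 -0.64  1.85  0.73  0.72  0.62]
target [0.582 0.12  0.12 ] shift [-0.0427 -0.0413  0.0151] rot [-0.      0.0023  1.565 ]
```

View pics/t2.png

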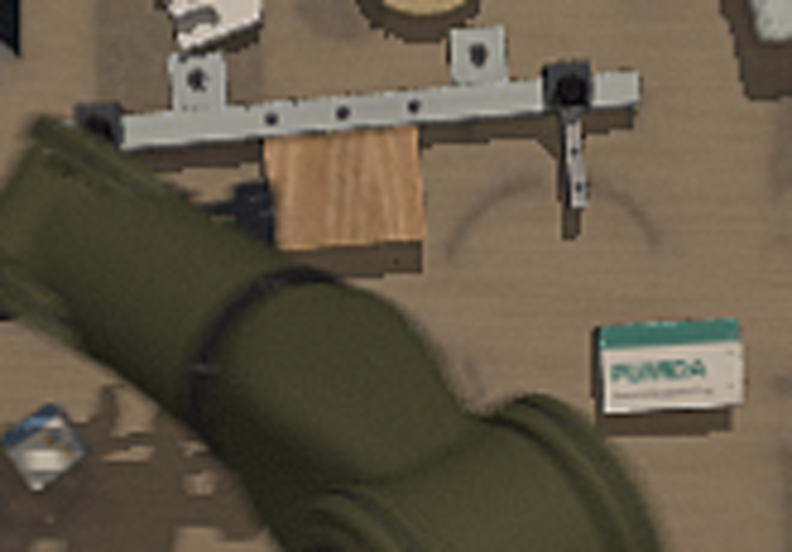

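The block sits flush with the fence, corners (264,137), (417,126), (425,241), (278,250), and is still well clear of the bar at x≈568. Next is the quarter turn.

Call:
{"method": "carry_out", "body": {"plan": [{"rot": [0, 0, 0.12], "xyz": [-0.01, 0, 0], "grip": 183}, {"rot": [0, 0, 0.24], "xyz": [-0.02, 0, 0], "grip": 183}, {"rot": [0, 0, 0.36], "xyz": [-0.03, 0, 0], "grip": 183}, {"rot": [0, 0, 0.48], "xyz": [-0.04, 0, 0], "grip": 183}, {"rot": [0, 0, 0.6], "xyz": [-0.043, 0, 0], "grip": 183}, {"rot": [0, 0, 0.72], "xyz": [-0.043, 0, 0], "grip": 183}, {"rot": [0, 0, 0.84], "xyz": [-0.043, 0, 0], "grip": 183}, {"rot": [0, 0, 0.96], "xyz": [-0.043, 0, 0], "grip": 183}]}}

```text
clock: 5.5
tool_pos: [0.5725, 0.1609, 0.1326]
eef_rot: [0.412, 0.911, -0.003, -0.002]
contact_force: [-0.5, 0.4, 0.5]
opening: 0.283
finger_force: 0.0
```

```bash
python3 -c "
from h import *
f,ey,ex=fence();o=f.mean(0)
w=rays('top',crop([[264,137],[417,126],[425,241],[278,250]]),.033)[:,:2]-o;print(np.c_[w@ex,w@ey].round(4))
goto(-.041,.1,.08,'x')"
```

```text
[[-0.0009  0.0544]
 [-0.0029 -0.0521]
 [-0.083  -0.05  ]
 [-0.0799  0.0517]]
clock 5.5 now fence -0.0456 0.1413 z 0.1326 F [-0.5  0.4  0.5] open 0.28 q [-0.13  0.81 -0.4   1.74  0.46  0.69 -0.05]
target [0.582 0.12  0.08 ] shift [-0.0366 -0.0194  0.0527] rot [-0.0066  0.0007  0.605 ]
```

Call:
{"method": "carry_out", "body": {"plan": [{"rot": [0, 0, 0.12], "xyz": [0, 0, 0], "grip": 183}, {"rot": [0, 0, 0.24], "xyz": [0, 0, 0], "grip": 183}, {"rot": [0, 0, 0.36], "xyz": [0, 0, 0], "grip": 183}, {"rot": [0, 0, 0.48], "xyz": [-0.01, -0.005, 0.01], "grip": 183}, {"rot": [0, 0, 0.6], "xyz": [-0.02, -0.01, 0.03], "grip": 183}, {"rot": [0, 0, 0.605], "xyz": [-0.037, -0.019, 0.05], "grip": 183}, {"rot": [0, 0, 0.605], "xyz": [-0.037, -0.019, 0.05], "grip": 183}, {"rot": [0, 0, 0.605], "xyz": [-0.037, -0.019, 0.05], "grip": 183}]}}

```text
clock: 6.17
tool_pos: [0.582, 0.1193, 0.0822]
eef_rot: [0.663, 0.749, -0.004, -0.001]
contact_force: [-0.1, 0.6, -0.1]
opening: 0.283
finger_force: 0.0
```

```bash
python3 -c "
from h import *
goto(-.041,.095,.012,'x')"
```

```text
clock 6.1667 now fence -0.041 0.0989 z 0.0822 F [-0.1  0.6 -0.1] open 0.28 q [-0.16  0.87 -0.21  1.77  0.32  0.54 -0.45]
target [0.582 0.115 0.012] shift [-0.0037  0.0006  0.0702] rot [-0.0083  0.0036  0.0045]
```

Call:
{"method": "carry_out", "body": {"plan": [{"rot": [-0.008, 0.004, 0.004], "xyz": [0, 0, 0.03], "grip": 183}, {"rot": [-0.008, 0.004, 0.004], "xyz": [0, 0, 0.05], "grip": 183}, {"rot": [-0.008, 0.004, 0.004], "xyz": [0, 0, 0.064], "grip": 183}, {"rot": [-0.008, 0.004, 0.004], "xyz": [-0.003, 0, 0.07], "grip": 183}, {"rot": [-0.008, 0.004, 0.004], "xyz": [-0.003, 0, 0.07], "grip": 183}, {"rot": [-0.008, 0.004, 0.004], "xyz": [-0.003, 0, 0.07], "grip": 183}]}}

```text
clock: 6.67
tool_pos: [0.5831, 0.118, 0.0138]
eef_rot: [0.664, 0.748, 0.002, 0.0]
contact_force: [1.1, -1.0, 0.3]
opening: 0.282
finger_force: 0.0
```

```bash
python3 -c "
from h import *
goto(-.041,-.038,.012,'x')"
```

```text
clock 6.6667 now fence -0.0401 0.0974 z 0.0138 F [ 1.1 -1.   0.3] open 0.28 q [-0.18  0.98 -0.16  1.79  0.35  0.4  -0.48]
target [ 0.598 -0.017  0.012] shift [-0.1354 -0.0012  0.0016] rot [ 0.0032 -0.002   0.0021]
```

Call:
{"method": "carry_out", "body": {"plan": [{"rot": [0, 0, 0.002], "xyz": [-0.012, 0, 0], "grip": 183}, {"rot": [0, 0, 0.002], "xyz": [-0.022, 0, 0], "grip": 183}, {"rot": [0, 0, 0.002], "xyz": [-0.029, 0, 0], "grip": 183}, {"rot": [0, 0, 0.002], "xyz": [-0.036, 0, 0], "grip": 183}, {"rot": [0, 0, 0.002], "xyz": [-0.043, 0, 0], "grip": 183}, {"rot": [0, 0, 0.002], "xyz": [-0.05, 0, 0], "grip": 183}, {"rot": [0, 0, 0.002], "xyz": [-0.057, 0, 0], "grip": 183}, {"rot": [0, 0, 0.002], "xyz": [-0.064, 0, 0], "grip": 183}]}}

```text
clock: 7.33
tool_pos: [0.5901, 0.0531, 0.0128]
eef_rot: [0.665, 0.747, 0.001, 0.0]
contact_force: [-0.1, 0.8, 0.3]
opening: 0.283
finger_force: 0.6
```

```bash
python3 -c "
from h import *
goto(-.041,-.038,.012,'x')"
```

```text
clock 7.3333 now fence -0.0407 0.0322 z 0.0128 F [-0.1  0.8  0.3] open 0.28 q [-0.07  0.98 -0.18  1.79  0.39  0.4  -0.41]
target [ 0.598 -0.017  0.012] shift [-0.0702 -0.0003  0.0007] rot [ 0.0018 -0.0014 -0.0004]
```

Call:
{"method": "carry_out", "body": {"plan": [{"rot": [0, 0, 0], "xyz": [-0.008, 0, 0], "grip": 183}, {"rot": [0, 0, 0], "xyz": [-0.016, 0, 0], "grip": 183}, {"rot": [0, 0, 0], "xyz": [-0.024, 0, 0], "grip": 183}, {"rot": [0, 0, 0], "xyz": [-0.032, 0, 0], "grip": 183}, {"rot": [0, 0, 0], "xyz": [-0.04, 0, 0], "grip": 183}, {"rot": [0, 0, 0], "xyz": [-0.048, 0, 0], "grip": 183}, {"rot": [0, 0, 0], "xyz": [-0.054, 0, 0], "grip": 183}, {"rot": [0, 0, 0], "xyz": [-0.058, 0, 0], "grip": 183}]}}

```text
clock: 8.0
tool_pos: [0.5967, -0.0054, 0.0126]
eef_rot: [0.665, 0.747, 0.001, 0.0]
contact_force: [-0.6, 1.0, 0.7]
opening: 0.279
finger_force: 0.6
```

Call:
{"method": "carry_out", "body": {"plan": [{"rot": [0, 0, 0], "xyz": [-0.003, 0, 0], "grip": 183}, {"rot": [0, 0, 0], "xyz": [-0.005, 0, 0], "grip": 183}, {"rot": [0, 0, 0], "xyz": [-0.007, 0, 0], "grip": 183}, {"rot": [0, 0, 0], "xyz": [-0.009, 0, 0], "grip": 183}, {"rot": [0, 0, 0], "xyz": [-0.01, 0, 0], "grip": 183}, {"rot": [0, 0, 0], "xyz": [-0.011, 0, 0], "grip": 183}, {"rot": [0, 0, 0], "xyz": [-0.011, 0, 0], "grip": 183}]}}

```text
clock: 8.58
tool_pos: [0.598, -0.015, 0.0127]
eef_rot: [0.665, 0.747, 0.001, 0.0]
contact_force: [1.0, 0.1, 0.9]
opening: 0.282
finger_force: 0.2
```

```bash
python3 -c "
from h import *
goto(-.041,-.038,.012,'x')"
```

```text
clock 8.5833 now fence -0.0407 -0.0363 z 0.0127 F [1.  0.1 0.9] open 0.28 q [ 0.06  0.99 -0.2   1.77  0.41  0.42 -0.32]
target [ 0.598 -0.017  0.012] shift [-0.0017 -0.0003  0.0007] rot [ 0.0017 -0.0011 -0.0004]
```

Not yet at the stop, so I'll creep on until the force rises.

Call:
{"method": "carry_out", "body": {"plan": [{"rot": [0, 0, 0], "xyz": [-0.001, 0, 0], "grip": 183}, {"rot": [0, 0, 0], "xyz": [-0.002, 0, 0], "grip": 183}, {"rot": [0, 0, 0], "xyz": [-0.003, 0, 0], "grip": 183}, {"rot": [0, 0, 0], "xyz": [-0.003, 0, 0], "grip": 183}]}}

```text
clock: 8.92
tool_pos: [0.5982, -0.0151, 0.0127]
eef_rot: [0.664, 0.747, 0.002, -0.001]
contact_force: [-1.1, 5.8, 1.1]
opening: 0.283
finger_force: 3.0
```

Call:
{"method": "carry_out", "body": {"plan": [{"rot": [0, 0, 0], "xyz": [-0.002, 0, 0], "grip": 183}, {"rot": [0, 0, 0], "xyz": [-0.003, 0, 0], "grip": 183}, {"rot": [0, 0, 0], "xyz": [-0.003, 0, 0], "grip": 183}, {"rot": [0, 0, 0], "xyz": [-0.003, 0, 0], "grip": 183}]}}

```text
clock: 9.25
tool_pos: [0.5983, -0.0151, 0.0128]
eef_rot: [0.664, 0.748, 0.004, -0.002]
contact_force: [-1.5, 9.9, 0.7]
opening: 0.283
finger_force: 5.3
```

Call:
{"method": "carry_out", "body": {"plan": [{"rot": [0, 0, 0], "xyz": [0.01, 0, 0], "grip": 183}, {"rot": [0, 0, 0], "xyz": [0.03, 0, 0], "grip": 183}, {"rot": [0, 0, 0], "xyz": [0.05, 0, -0.02], "grip": 183}, {"rot": [0, 0, 0], "xyz": [0.07, 0, -0.05], "grip": 183}, {"rot": [0, 0, 0], "xyz": [0.1, 0, -0.08], "grip": 183}, {"rot": [0, 0, 0], "xyz": [0.13, 0, -0.11], "grip": 183}, {"rot": [0, 0, 0], "xyz": [0.16, 0, -0.13], "grip": 183}, {"rot": [0, 0, 0], "xyz": [0.18, 0, -0.13], "grip": 183}]}}

```text
clock: 9.92
tool_pos: [0.5798, 0.162, 0.1477]
eef_rot: [0.664, 0.748, 0.005, 0.002]
contact_force: [1.1, 0.6, 0.7]
opening: 0.279
finger_force: 0.0
```

```bash
python3 -c "
from h import *
im=r.snapshot('top');c=im[165:280,180:345];cv2.imwrite('pics/t3.png',cv2.resize(c[:,:,::-1],None,fx=4.8,fy=4.8,interpolation=cv2.INTER_CUBIC))"
```

```text
(no output)
```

View pics/t3.png

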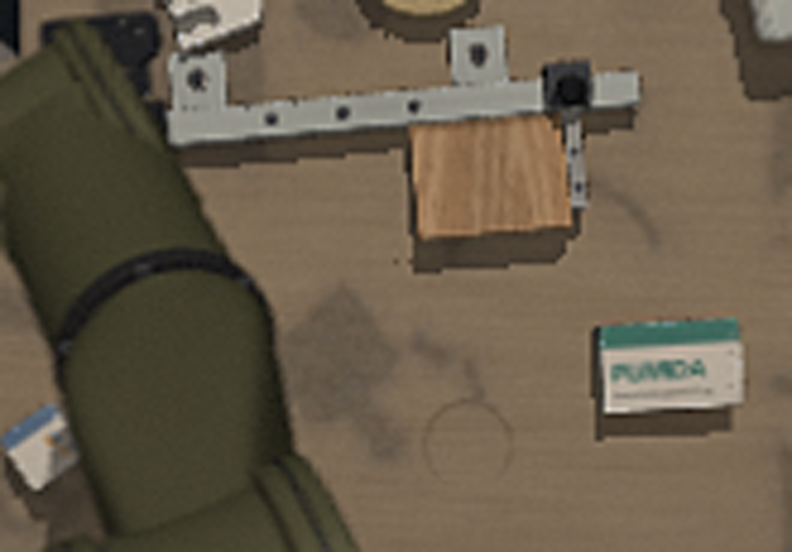

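The block's right end meets the bar at (570,150) and its long side is on the fence. A quick numeric check.

```bash
python3 -c "
from h import *
f,ey,ex=fence();o=f.mean(0)
w=rays('top',crop([[410,126],[555,115],[571,228],[418,239]]),.033)[:,:2]-o;a=np.c_[w@ex,w@ey];print(a.round(4),a.mean(0))
goto(-.12,-.1,.1,'y')"
```

```text
[[-0.0025 -0.0473]
 [-0.004  -0.1488]
 [-0.0835 -0.1519]
 [-0.0812 -0.0453]] [-0.04277655 -0.09830686]
clock 9.9667 now fence -0.0394 0.1464 z 0.146 F [-0.3  3.4 -0.1] open 0.28 q [-0.21  0.78 -0.25  1.73  0.28  0.66 -0.49]
target [ 0.527 -0.087  0.1  ] shift [-0.2461 -0.0827  0.0435] rot [ 1.2200e-02  4.0000e-04 -1.5638e+00]
```

```bash
python3 -c "
from h import *
print(r.get_state()['contact_force'].round(1), r.finish_job())"
```

```text
the job is handed in; nothing more can be done
[-0.3  3.4 -0.1] None
```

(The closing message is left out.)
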